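Trip the hidden hatch latch of a model boat with a release rod

ROBOT

A 6-joint arm with a two-finger parallel gripper is mounted at the origin on the work surface. World frame = base frame: x ahead of the robot, y to its left, z up, the work surface at z = 0. Lengths are in mm, angles in rad, forces in N, time in s.
With the tool pointing down it reaches from about 375 to 975 mm from the base axis. Payload 3.8 kg.
Tool frame: the origin (TCP) lies at the very end of the fingers, on their centre line; the grasp point (between the pads) lies 19 mm behind it; x points along the fingers, y is the direction in which the jaws open and shut, and the axes are right-handed (so a half turn about x gives the same grasp; the last joint's range is limited). The gripper opens to 88 mm and grips with 3 to 60 N. Pads are 18 mm wide; open, the fingers measure 123 mm over their backs; the gripper's body (75 mm by 187 mm) begins 45 mm behind the grasp point.
Start: joints at [-1.176, 0.264, 1.604, -0, 1.274, -0.037], TCP at [282.486, -613.041, 238.706] pointing down, gripper open.
Joint ranges: [-2.63, 2.63], [-0.94, 2.18], [0.31, 2.57], [-1.31, 4.45], [0, 2.66], [-2.55, 2.55]. Speed limits (rad/s): [2.57, 2.57, 3.14, 3.14, 3.14, 3.14].

INTERFACE

Orientations are given as a 3x3 rotation matrix whose columns are the frame's x, y, z axes.
In Python, from rig import env gives the robot as it stands.
- The arm moves only by the shell command python3 -m jog 'ROWS' [OPENING]. ROWS is JSON, a list of rows, each a list of 2 entries, a list of its own where there are three numbers: the shift along the tool's x, y, z in m, then the turn, a rotation vector about the tool's x, y, z in degrees. In form: [[[dx, dy, dz], [wx, wy, wz]], ...]. A call has 1 to 10 rows; each row is the pose to reach, as a shift and turn from the pose commanded when the call began, along the tool's axes at that moment; what a row does not reach only later rows make up. A row lasts 1/10 s, in which the tool goes at most 50 mm and 8.59 degrees, less where a joint would pass 70% of its speed; a pose out of reach is approached as far as the arm can. A call with a gripper value outside its range is refused whole. OPENING is the closure, from 0 (fully open) to 1 (shut), set as the call begins (- or left out, the last holds). The fingers move at their own pace and stop on an object; the grip force is fixed at half the most. Time passes only in rows, so rows that repeat a pose let the fingers close. It gives the time, the measured TCP pose, the force and the opening at its end, in the units of the state.
- env.get_state(): the state, without advancing time (a new reading comes with each control period).
- env.read_camera(name): name is "side" or "top" or "wrist"; returns the picture (420x560x3 uint8, red, green, blue); there is no depth.
- env.camera_params(name): a dict with "fx", "fy", "cx", "cy" (pixels), "camera_from_world" (4x4, takes a point from world to camera coordinates). Camera axes: x right, y down, z forward; pixel columns grow to the right and rows downward; lengths in mm; the calibration is good to about 2 mm. A picture is of the moment at which its call begins: read the wrist's pose just before it. camera_params takes no time and is no camera call; for the wrist camera it gives the pose at the moment of the call.
- env.sign_off(): hands the job in, once; it reports no verdict.
The state is a dict: "time": time; "joint_pos": joint angles; "qvel": joint speeds; "tau": joint torques, N m; "eef_pos": TCP position; "eef_rot": TCP orientation; "contact_force": force on the tool from outside, world axes, zero at the start; "ft_torque": the same for the moment, N m; "width": finger opening in mm.
Only numpy, scipy, OpenCV 4.12 (cv2) and the standard library are available. Lean on these libraries where they do the work, as an engineer would, in place of code of your own. Each camera call takes 0.05 s, during which the arm holds its last target. There are 200 camera calls.

TASK

Take the release rod out of its wooden stand and push it straight down through the small round hole in the metal plate on the model boat's deck until the hidden spring latch lets go and the hatch cover springs open. Feel for the hole and the latch gently: never bear down hard on the boat, with the rod or the hand. Then stand the rod fully home in its wooden stand again, leave the hatch open, and leave the other things on the bench where they are.

Things in the scene. Friction and masses are not known exactly. Their poses are not given: they have to be found in the camera images.
- boat: Model catamaran in a foam cradle fixed to the bench: plywood deck 230 wide (its x) by 400 mm long (its y), two pale hulls. Origin on the bench under mid-deck; bow toward -y, stern +y, deck top at z = 100 mm, yaw within 0.3 rad of zero. A motor pylon with propeller rises to 300 mm at the stern (y = 140 to 205 mm). Bear on it with less than 20 N.
- port (a point): Middle of the hole plate's setting range, at the plate's top, (0, -85, 103) mm of the boat, axes as the boat's. The aluminium plate, 84 (x) by 36 by 3 mm, has one round hole, 10 mm wide, in its centre. Its slotted screws are set anew each time: plate and hole lie -14 to +14 mm from this point along the boat's x, 0 along y. This point does not show the setting. The plate stays put under the rod.
- latch_pad (a point): Middle of the hidden latch pad's setting range, (0, -85, 83) mm of the boat. The steel pad, 44 mm along x by 14 mm along y, lies below the hole wherever the hole is set; its top is 14 to 26 mm below the plate's top, hidden, different each time (this point does not show it). It resists with 4 N at first, 8 N when pushed down 8 mm, where the latch lets go, and has a hard stop at 11 mm.
- hatch (a joint): Angle of the hatch cover, a grey panel 90 mm (boat's x) by 120 mm (boat's y) by 3 mm flush in the deck, rad. 0 is closed. When the latch lets go a spring swings it up by itself to about 1.25 in about a second, and holds it there. Its free edge is 40 mm from the hole toward the stern, and it swings up and away from the hole.
- hatch_hinge (a point): Middle of the hatch's hinge line, which is along the boat's x axis, at deck height; at (0, +75, 100) mm of the boat.
- rod_grip (a point): Centre of the release rod's wooden handle, the point to grasp: 14 mm square section (faces square to this frame's x and y), 46 mm tall, from 23 mm below to 23 mm above this point. z runs up the rod. Below the handle is a steel collar, 26 mm across and 4 mm thick (its underside 27 mm below this point), and below it a bare steel stem 6 mm thick and 60 mm long with a round end. Mass 50 to 85 g.
- rod_tip (a point): Lower, round end of the rod's stem, 87 mm below the handle's centre along the rod.
- stand_mouth (a point): Centre of the mouth of the hole, 13 mm wide and right through, in the top of the wooden stand, a fixed block 70 by 70 by 70 mm; 70 mm above the bench. The rod stands in it with its collar resting on the top, the handle's centre 27 mm above this point.
- glue_jar: White jar, 56 mm across and 80 mm tall, origin under its centre. Bystander.
- screwdriver: Screwdriver lying on the bench. Bystander.
- angle_bracket: Aluminium angle, 100 by 30 by 30 mm, lying on the bench. Bystander.

How it is judged:
By the outcome, as a careful person would: the job done as asked, in the order asked, and still so for the second after the job is handed in, with the robot touching nothing.
It also fails if it takes over 64 s, if anything falls off the work surface, if the arm or the gripper's body presses on something with over 40 N, if the wrist force passes 120 N, or if a joint passes its speed limit or range.

## Working session

There is one attempt and no reset: what is moved stays moved. The work goes in short steps, Python scripts to look and compute and a shell command to move; the robot and the scene stay as the last step left them, time stands still between calls to the robot, and variables do not carry over. Pictures are saved under pics/ and viewed, about 8 in all and at most 12, crops included, and the job is handed in when it is done.

```bash
ls; mkdir -p pics; python3 - <<'E'
from rig import env
import cv2,numpy as np
s=env.get_state()
print(s['time'],s['eef_pos'],np.round(s['eef_rot'],3).tolist(),s['contact_force'],s['width'])
a=[env.read_camera(n) for n in("top","side")]
for n,i in zip(("top","side"),a):
    np.save(f'pics/{n}0.npy',i); cv2.imwrite(f'pics/{n}0.png',i[:,:,::-1])
    p=env.camera_params(n); print(n,p['fx'],p['cx'],p['cy'],np.round(p['camera_from_world'],3).tolist())
E
```

```text
pics
0.0 [ 282.21195073 -612.40738678  237.41310833] [[-0.001, 0.418, -0.908], [0.002, -0.908, -0.418], [-1.0, -0.002, -0.0]] [-0.42999453 -0.56655586 -0.7828229 ] 88.17639687677324
top 495.5474052895233 275.99408701640436 200.56520230095876 [[-0.003, -1.0, 0.023, -147.888], [-0.991, 0.0, -0.137, 570.901], [0.137, -0.023, -0.99, 1056.777], [0.0, 0.0, 0.0, 1.0]]
side 509.13701586153985 275.3266096197455 198.63675481972786 [[-0.839, -0.545, 0.002, 400.622], [-0.32, 0.489, -0.811, 324.173], [0.441, -0.681, -0.584, 1077.648], [0.0, 0.0, 0.0, 1.0]]
```

View pics/top0.png

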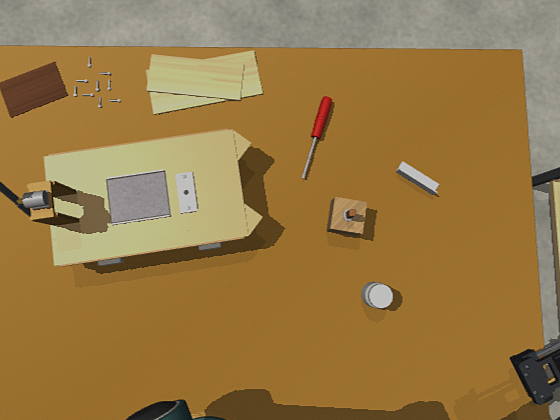

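View pics/side0.png

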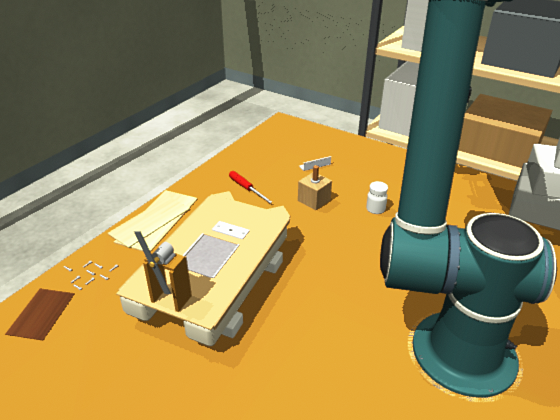

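Top view: the stand is near (348,215), with the rod's handle at about (355,213), and the hole is at (186,192). Side view: the stand is near (315,190), the handle at (316,175), and the hole at (231,230). Next I'll enlarge these regions for exact pixels.

```bash
cat > h.py <<'E'
from rig import env
import cv2,numpy as np
def ray(n,u,v,P=None):
    p=P or env.camera_params(n); T=np.array(p['camera_from_world']);R=T[:3,:3]
    return -R.T@T[:3,3], R.T@np.array([(u-p['cx'])/p['fx'],(v-p['cy'])/p['fy'],1])
def onz(n,u,v,z,P=None):
    c,d=ray(n,u,v,P); return c+d*(z-c[2])/d[2]
def tri(rays):
    A=np.zeros((3,3));b=np.zeros(3)
    for c,d in rays:
        d=d/np.linalg.norm(d);M=np.eye(3)-np.outer(d,d);A+=M;b+=M@c
    x=np.linalg.solve(A,b)
    return x,[np.linalg.norm(np.cross(x-c,d/np.linalg.norm(d))) for c,d in rays]
E
python3 - <<'E'
import numpy as np,cv2
t=np.load('pics/top0.npy');s=np.load('pics/side0.npy')
f=lambda i,x,y,w,h,k:cv2.resize(i[y:y+h,x:x+w,::-1],None,fx=k,fy=k,interpolation=cv2.INTER_NEAREST)
a=f(t,320,190,64,50,6);b=f(s,290,150,64,64,6);c=f(t,160,160,64,50,6);d=f(s,200,210,64,50,6)
b=b[:,:];o=np.zeros((600,784,3),np.uint8)
o[:300,:384]=a;o[:300,400:]=c;o[300:,:384]=f(s,290,160,64,50,6);o[300:,400:]=d
cv2.imwrite('pics/crop.png',o)
E
```

```text
(no output)
```

View pics/crop.png

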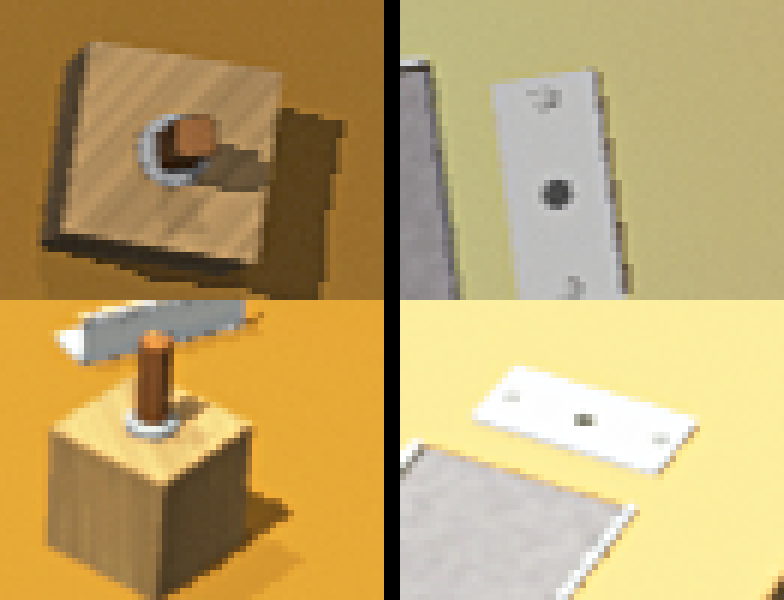

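```bash
python3 - <<'E'
from h import *
T=lambda x,y,ox,oy:(ox+x/6-.5,oy+y/6-.5)
def both(nm,a,b):
    x,e=tri([ray('top',*a),ray('side',*b)]);print(nm,x.round(1),np.round(e,1))
both('handle top',T(195,136,320,190),T(155,38,290,160))
both('collar',T(176,150,320,190),T(152,124,290,160))
both('hole',T(157,193,160,160),T(185,120,200,210))
for z,cs in((70,[(92,42),(280,72),(262,265),(64,236)]),): print([onz('top',*T(*c,320,190),z).round(1).tolist() for c in cs])
print('stand side',[onz('side',*T(*c,290,160),70).round(1).tolist() for c in [(50,130),(250,130),(163,185)]])
print('plate',[onz('top',*T(*c,160,160),103).round(1).tolist() for c in [(93,82),(195,68)]])
print('hatch hinge/near etc', [onz('top',u,v,100).round(1).tolist() for u,v in [(45,156),(234,130),(55,265),(246,237)]])
p=env.camera_params('wrist');W=np.array(p['camera_from_world']);R=env.get_state()['eef_rot'];
print('wristcam in tool',(R.T@(-W[:3,:3].T@W[:3,3]-env.get_state()['eef_pos'])).round(1),(R.T@W[:3,:3].T).round(2).tolist(),p['fx'])
E
```

```text
handle top [ 536.8 -302.4  120.6] [1.4 1.4]
collar [ 537.3 -304.5   70.3] [1.1 1.1]
hole [581.6  41.4 102. ] [0.7 0.7]
[[575.5, -275.6, 70.0], [564.6, -343.4, 70.0], [494.9, -335.0, 70.0], [505.4, -264.2, 70.0]]
stand side [[577.2, -272.9, 70.0], [496.2, -325.8, 70.0], [508.6, -262.1, 70.0]]
plate [[620.0, 64.1, 103.0], [625.1, 28.7, 103.0]]
hatch hinge/near etc [[656.9, 337.0, 100.0], [714.4, -58.4, 100.0], [430.0, 303.3, 100.0], [486.3, -85.1, 100.0]]
wristcam in tool [-146.     0.8  -69.3] [[-0.0, -0.27, 0.96], [1.0, 0.0, 0.0], [-0.0, 0.96, 0.27]] 299.7839968599999
```

Every height checks out: the handle top is at 120 mm, the collar at about 70, and the plate at 102. The boat's yaw is about 8°. The stand's is about -9°. Now I'll move above the rod.

```bash
python3 -m jog '[[[0.039,-0.174,-0.36],[-56,0,0]],[[0.039,-0.174,-0.36],[-56,0,0]],[[0.039,-0.174,-0.36],[-56,0,0]],[[0.039,-0.174,-0.36],[-56,0,0]],[[0.039,-0.174,-0.36],[-56,0,0]],[[0.039,-0.174,-0.36],[-56,0,0]],[[0.039,-0.174,-0.36],[-56,0,0]],[[0.039,-0.174,-0.36],[-56,0,0]],[[0.039,-0.174,-0.36],[-56,0,0]],[[0.039,-0.174,-0.36],[-56,0,0]]]' 0.3
python3 -m jog '[[[0,0,0],[0,0,0]],[[0,0,0],[0,0,0]]]'
python3 - <<'E'
from h import *
p=env.camera_params('wrist');i=env.read_camera('wrist');np.save('pics/w1.npy',i)
import pickle;pickle.dump(p,open('pics/w1.pkl','wb'))
cv2.imwrite('pics/w1.png',i[:,:,::-1]);s=env.get_state();print(s['time'],s['eef_pos'],np.round(s['eef_rot'],3).tolist(),s['width'])
T=np.array(p['camera_from_world'])
for q in([537,-304,120],[537,-304,70]):
    c=T[:3,:3]@q+T[:3,3];print(p['fx']*c[0]/c[2]+p['cx'],p['fy']*c[1]/c[2]+p['cy'])
E
```

```text
time: 1.1
eef_pos: [536.9, -303.0, 198.9]
eef_rot: [[-0.001, 0.987, -0.158], [0.0, -0.158, -0.987], [-1.0, -0.002, -0.0]]
contact_force: [-0.2, 0.5, 0.2]
width: 61.7
time: 1.3
eef_pos: [535.8, -305.7, 199.8]
eef_rot: [[-0.0, 0.987, -0.163], [-0.0, -0.163, -0.987], [-1.0, -0.0, 0.0]]
contact_force: [0.7, 0.6, -0.2]
width: 61.9
1.35 [ 535.75275888 -305.73812471  199.811646  ] [[-0.0, 0.987, -0.163], [-0.0, -0.163, -0.987], [-1.0, -0.0, 0.0]] 61.22256179931541
282.99301794526144 212.3608731197766
282.71528238867955 197.24677320487473
```

View pics/w1.png

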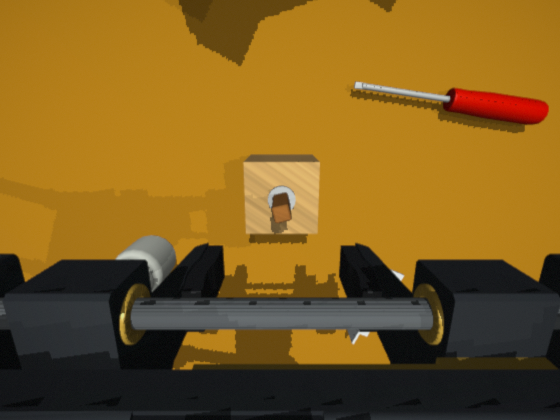

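The wrist view shows the stand near (281,195) and the handle top near (282,213), where I predicted it. The handle looks turned slightly relative to the tool, so I'll measure its yaw.

```bash
python3 - <<'E'
from h import *
import pickle
i=np.load('pics/w1.npy');P=pickle.load(open('pics/w1.pkl','rb'))
c=i[150:245,235:330,::-1]
o=cv2.resize(c,None,fx=6,fy=6,interpolation=cv2.INTER_NEAREST);cv2.imwrite('pics/w1c.png',o)
h=cv2.cvtColor(c,cv2.COLOR_BGR2HSV)
print(h[50:70:3,36:58:2].tolist()[3:5])
E
```

```text
[[[17, 137, 115], [15, 178, 156], [15, 178, 169], [15, 178, 172], [15, 178, 172], [15, 177, 170], [15, 179, 167], [15, 176, 168], [15, 178, 153], [14, 154, 91], [19, 58, 190]], [[19, 134, 165], [15, 178, 142], [15, 178, 165], [15, 179, 164], [15, 181, 165], [15, 178, 168], [15, 179, 168], [15, 174, 171], [15, 174, 167], [15, 174, 129], [18, 134, 167]]]
```

View pics/w1c.png

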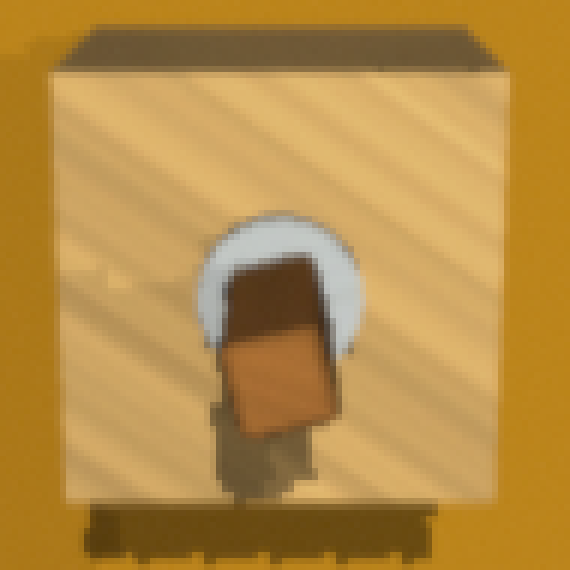

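```bash
python3 - <<'E'
from h import *
import pickle
P=pickle.load(open('pics/w1.pkl','rb'))
f=lambda x,y,z:onz('wrist',235+x/6-.5,150+y/6-.5,z,P)
q=[f(*c,120)for c in[(220,345),(312,325),(338,412),(245,438)]]
print(np.round(q,1).tolist(),np.mean(q,0).round(1))
for a,b in((0,1),(3,2),(0,3),(1,2)):
    d=q[b]-q[a];print(np.degrees(np.arctan2(d[1],d[0])),np.linalg.norm(d))
s=[f(*c,70) for c in[(50,72),(508,72),(496,500),(68,500)]];print(np.mean(s,0),np.round(s,1).tolist())
print(f(281,298,74))
# height of handle top from wrist x top view
print(tri([ray('wrist',235+279/6-.5,150+380/6-.5,P),ray('top',320+195/6-.5,190+136/6-.5)]))
E
```

```text
[[528.6, -298.2, 120.0], [540.8, -297.5, 120.0], [542.3, -309.7, 120.0], [529.7, -311.3, 120.0]] [ 535.4 -304.2  120. ]
3.343389642357385 12.26967678872517
7.0399435097372125 12.781946870112845
-85.33359725971579 13.154700460434148
-82.99250211157623 12.352362395446857
[ 535.46348248 -304.85022393   70.        ] [[506.4, -264.9, 70.0], [575.3, -276.2, 70.0], [564.5, -344.8, 70.0], [495.6, -333.5, 70.0]]
[ 535.5696164  -304.64342965   74.        ]
(array([ 535.40607634, -302.70276135,  123.88223984]), [np.float64(0.32258148390806973), np.float64(0.32258148390806796)])
```

```bash
python3 -m jog '[[[0.04,0,0],[-15,0,0]],[[0.07,0,0],[-15,0,0]],[[0.1,0,0],[-15,0,0]],[[0.118,0,0],[-15,0,0]],[[0.118,0,0],[-15,0,0]],[[0.118,0,0],[-15,0,0]]]' 0.3
python3 -m jog '[[[0,0,0],[0,0,0]],[[0,0,0],[0,0,0]],[[0,0,0],[0,0,0]],[[0,0,0],[0,0,0]],[[0,0,0],[0,0,0]],[[0,0,0],[0,0,0]],[[0,0,0],[0,0,0]]]' 1
```

```text
time: 1.95
eef_pos: [536.2, -305.3, 81.9]
eef_rot: [[-0.0, 0.995, 0.098], [0.0, 0.098, -0.995], [-1.0, -0.0, -0.0]]
contact_force: [0.4, 1.1, 0.4]
width: 61.3
time: 2.65
eef_pos: [536.7, -304.3, 81.8]
eef_rot: [[-0.0, 0.995, 0.1], [0.0, 0.1, -0.995], [-1.0, -0.0, -0.0]]
contact_force: [-0.2, 0.0, 1.4]
width: 13.8
```

```bash
python3 -m jog '[[[-0.04,0,0],[0,0,0]],[[-0.08,0,0],[0,0,0]],[[-0.12,0,0],[0,0,0]],[[-0.135,0.007,-0.03],[0,0,0]],[[-0.135,0.016,-0.07],[0,0,0]],[[-0.135,0.026,-0.11],[0,0,0]],[[-0.135,0.036,-0.15],[0,0,0]],[[-0.135,0.045,-0.19],[0,0,0]],[[-0.135,0.054,-0.23],[0,0,0]],[[-0.135,0.064,-0.27],[0,0,0]]]'
python3 -m jog '[[[0,0.008,-0.035],[0,0,0]],[[0.003,0.014,-0.06],[0,0,0]],[[0.012,0.016,-0.07],[0,0,0]],[[0.015,0.016,-0.07],[0,0,0]],[[0.015,0.016,-0.07],[0,0,0]],[[0.015,0.016,-0.07],[0,0,0]]]'
python3 - <<'E'
from h import *
import pickle
p=env.camera_params('wrist');i=env.read_camera('wrist');np.save('pics/w2.npy',i)
pickle.dump(p,open('pics/w2.pkl','wb'))
s=env.get_state();print(s['time'],s['eef_pos'],s['contact_force'])
T=np.array(p['camera_from_world'])
for q in([581.6,41.4,103],s['eef_pos']-[0,0,71.8]):
    c=T[:3,:3]@q+T[:3,3];print(p['fx']*c[0]/c[2]+p['cx'],p['fy']*c[1]/c[2]+p['cy'])
cv2.imwrite('pics/w2.png',cv2.resize(i[140:280,200:360,::-1],None,fx=4,fy=4,interpolation=cv2.INTER_NEAREST))
E
```

```text
time: 3.65
eef_pos: [572.9, -27.6, 216.5]
eef_rot: [[-0.0, 0.995, 0.1], [-0.0, 0.1, -0.995], [-1.0, -0.0, -0.0]]
contact_force: [-0.6, 0.2, -1.1]
width: 13.9
time: 4.25
eef_pos: [581.9, 40.6, 201.3]
eef_rot: [[-0.001, 0.995, 0.099], [-0.001, 0.099, -0.995], [-1.0, -0.001, 0.0]]
contact_force: [-0.4, -0.4, -0.7]
width: 13.7
4.3 [582.17877555  40.59398409 201.65423999] [-0.21321399 -0.19007074 -0.34857958]
281.9476828768904 207.37995699619145
282.636155466332 218.00268189330842
```

View pics/w2.png

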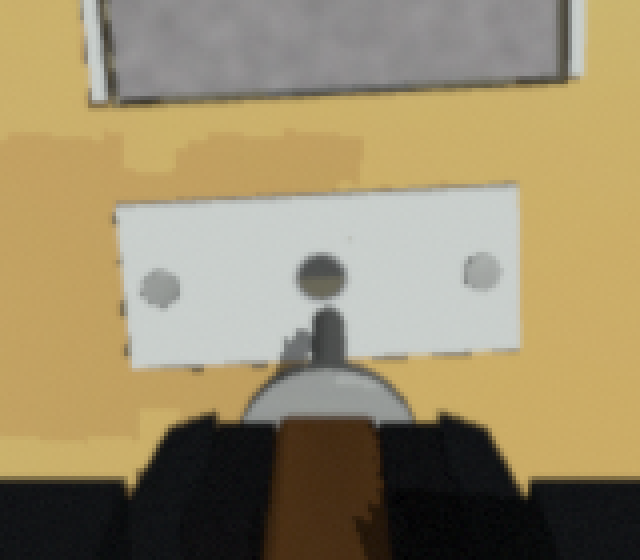

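Wrist view: the hole is at crop (321,276) and the rod tip at about (328,311), just above it. I'll work out the remaining offset.

```bash
python3 - <<'E'
from h import *
import pickle
P=pickle.load(open('pics/w2.pkl','rb'))
f=lambda x,y,z:onz('wrist',200+x/4-.5,140+y/4-.5,z,P)
q=[f(*c,103)for c in[(117,203),(518,183),(520,350),(132,367)]]
print('plate',np.mean(q,0).round(1),np.linalg.norm(q[1]-q[0]),np.linalg.norm(q[2]-q[1]))
hole=f(321,276,103);tip=f(328,318,131.5) # sphere bottom portion approx: centre of ball end at tip+3
print(hole,tip)
c,d=ray('wrist',200+321/4-.5,140+276/4-.5,P)
print(tri([(c,d),ray('top',160+157/6-.5,160+193/6-.5)]))
R=env.get_state()['eef_rot'];print('tool move',R.T@(hole-tip), 'via tcp',R.T@(hole-env.get_state()['eef_pos']))
E
```

```text
plate [580.   39.9 103. ] 83.37435652626257 36.65968426422496
[579.84609579  40.23501516 103.        ] [581.34582438  40.24407631 131.5       ]
(array([580.1474037 ,  40.71460376, 105.09752215]), [np.float64(0.3636752370690026), np.float64(0.3636752370687218)])
tool move [28.50028489 -1.48700798 -0.14777151] via tcp [ 9.86547972e+01 -2.33476564e+00  9.58343847e-02]
```

```bash
python3 -m jog '[[[0,-0.0017,0],[0,0,0]],[[0.01,-0.0017,0],[0,0,0]],[[0.018,-0.0017,0],[0,0,0]],[[0.022,-0.0017,0],[0,0,0]],[[0.022,-0.0017,0],[0,0,0]],[[0.022,-0.0017,0],[0,0,0]]]'
for k in 1 ; do python3 -m jog '[[[0.001,0,0],[0,0,0]],[[0.002,0,0],[0,0,0]],[[0.003,0,0],[0,0,0]],[[0.003,0,0],[0,0,0]]]'; done
python3 -m jog '[[[0.001,0,0],[0,0,0]],[[0.002,0,0],[0,0,0]],[[0.003,0,0],[0,0,0]],[[0.003,0,0],[0,0,0]]]'
```

```text
time: 4.9
eef_pos: [580.4, 41.8, 179.4]
eef_rot: [[-0.001, 0.995, 0.1], [0.0, 0.1, -0.995], [-1.0, -0.001, -0.0]]
contact_force: [0.7, 0.3, 0.2]
width: 13.8
time: 5.3
eef_pos: [580.5, 41.8, 176.7]
eef_rot: [[-0.0, 0.995, 0.1], [0.0, 0.1, -0.995], [-1.0, -0.0, -0.0]]
contact_force: [0.2, 0.5, -0.7]
width: 13.7
time: 5.7
eef_pos: [580.4, 41.8, 173.5]
eef_rot: [[-0.0, 0.995, 0.1], [0.0, 0.1, -0.995], [-1.0, -0.0, -0.0]]
contact_force: [0.0, 1.0, -0.1]
width: 13.8
```

```bash
python3 -m jog '[[[0.001,0,0],[0,0,0]],[[0.002,0,0],[0,0,0]],[[0.003,0,0],[0,0,0]],[[0.003,0,0],[0,0,0]]]'
python3 -m jog '[[[0.001,0,0],[0,0,0]],[[0.002,0,0],[0,0,0]],[[0.003,0,0],[0,0,0]],[[0.003,0,0],[0,0,0]]]'
```

```text
time: 6.1
eef_pos: [580.4, 41.8, 170.5]
eef_rot: [[-0.0, 0.995, 0.1], [0.0, 0.1, -0.995], [-1.0, -0.0, -0.0]]
contact_force: [-0.3, 0.2, -0.3]
width: 13.7
time: 6.5
eef_pos: [580.4, 41.8, 167.5]
eef_rot: [[-0.0, 0.995, 0.1], [-0.0, 0.1, -0.995], [-1.0, -0.0, -0.0]]
contact_force: [0.6, -0.1, 0.2]
width: 13.4
```

The tip is now about 7 mm below the plate's top with no contact force, so it's in the hole. Carrying on down toward the pad.

```bash
python3 -m jog '[[[0.001,0,0],[0,0,0]],[[0.003,0,0],[0,0,0]],[[0.005,0,0],[0,0,0]],[[0.005,0,0],[0,0,0]]]' | grep -v rot
python3 -m jog '[[[0.001,0,0],[0,0,0]],[[0.002,0,0],[0,0,0]],[[0.003,0,0],[0,0,0]],[[0.003,0,0],[0,0,0]]]'| grep -v rot
python3 -m jog '[[[0.001,0,0],[0,0,0]],[[0.002,0,0],[0,0,0]],[[0.003,0,0],[0,0,0]],[[0.003,0,0],[0,0,0]]]'| grep -v rot
```

```text
time: 6.9
eef_pos: [580.2, 41.8, 162.2]
contact_force: [-0.1, 0.5, -1.7]
width: 13.8
time: 7.3
eef_pos: [580.4, 41.8, 159.5]
contact_force: [-0.6, -0.3, -0.4]
width: 13.7
time: 7.7
eef_pos: [580.4, 41.8, 156.5]
contact_force: [0.1, -0.8, -0.7]
width: 13.6
```

```bash
python3 -m jog '[[[0.001,0,0],[0,0,0]],[[0.002,0,0],[0,0,0]],[[0.003,0,0],[0,0,0]],[[0.003,0,0],[0,0,0]]]'| grep -v rot
python3 -m jog '[[[0.001,0,0],[0,0,0]],[[0.002,0,0],[0,0,0]],[[0.003,0,0],[0,0,0]],[[0.003,0,0],[0,0,0]]]'| grep -v rot
```

```text
time: 8.1
eef_pos: [580.4, 41.8, 153.5]
contact_force: [0.2, 0.4, -0.9]
width: 13.6
time: 8.5
eef_pos: [580.4, 41.8, 150.5]
contact_force: [0.0, 1.0, -0.4]
width: 13.9
```

```bash
python3 -m jog '[[[0.001,0,0],[0,0,0]],[[0.002,0,0],[0,0,0]],[[0.003,0,0],[0,0,0]],[[0.003,0,0],[0,0,0]]]'| grep -v rot
```

```text
time: 8.9
eef_pos: [580.8, 41.8, 148.3]
contact_force: [-0.8, -0.3, 3.0]
width: 13.7
```

First contact with the pad, about 3 N at roughly 26 mm depth. Now pressing slowly, 2 to 3 mm at a time.

```bash
python3 -m jog '[[[0.001,0,0],[0,0,0]],[[0.002,0,0],[0,0,0]],[[0.003,0,0],[0,0,0]],[[0.003,0,0],[0,0,0]]]'| grep -v rot
python3 -m jog '[[[0.001,0,0],[0,0,0]],[[0.002,0,0],[0,0,0]],[[0.002,0,0],[0,0,0]]]'| grep -v rot
```

```text
time: 9.3
eef_pos: [580.8, 41.6, 145.0]
contact_force: [-0.6, -0.5, 4.9]
width: 13.7
time: 9.6
eef_pos: [580.9, 41.5, 143.0]
contact_force: [-0.9, -1.4, 4.7]
width: 13.5
```

```bash
python3 -m jog '[[[0.001,0,0],[0,0,0]],[[0.002,0,0],[0,0,0]],[[0.002,0,0],[0,0,0]]]'| grep -v rot
python3 -m jog '[[[0.001,0,0],[0,0,0]],[[0.001,0,0],[0,0,0]]]'| grep -v rot
```

```text
time: 9.9
eef_pos: [580.9, 41.4, 141.1]
contact_force: [-0.7, -2.0, 6.5]
width: 13.5
time: 10.1
eef_pos: [581.0, 41.4, 140.3]
contact_force: [-0.9, -2.3, 6.5]
width: 13.8
```

```bash
python3 -m jog '[[[0.0005,0,0],[0,0,0]],[[0.001,0,0],[0,0,0]],[[0.001,0,0],[0,0,0]]]'| grep -v rot
python3 - <<'E'
from h import *
i=env.read_camera('side');np.save('pics/s2.npy',i)
a=np.load('pics/side0.npy')
print('hatch region mean change',np.abs(i[235:275,185:235].astype(int)-a[235:275,185:235]).mean())
print('s',env.get_state()['contact_force'])
E
```

```text
time: 10.4
eef_pos: [581.0, 41.4, 139.4]
contact_force: [-2.0, -0.6, 6.6]
width: 13.9
hatch region mean change 47.159333333333336
s [-1.32740752 -1.34367013  6.96724258]
```

```bash
python3 -m jog '[[[0.0005,0,0],[0,0,0]],[[0.001,0,0],[0,0,0]],[[0.001,0,0],[0,0,0]]]'| grep -v rot
python3 - <<'E'
from h import *
a=np.load('pics/s2.npy');i=env.read_camera('side')
print(np.abs(i.astype(int)-a)[200:300,150:280].mean(),(np.abs(i.astype(int)-a).max(2)>60)[200:300,150:280].sum())
cv2.imwrite('pics/s3.png',i[100:380,80:460,::-1])
E
```

```text
time: 10.75
eef_pos: [581.0, 41.4, 138.5]
contact_force: [-2.5, -1.9, 7.3]
width: 13.8
2.6624358974358975 103
```

View pics/s3.png

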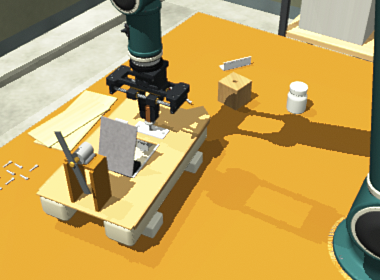

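The hatch is standing open, and the push peaked at about 7 N. Now I'll withdraw straight up, go back over the stand, and look.

```bash
python3 -m jog '[[[-0.005,0,0],[0,0,0]],[[-0.015,0,0],[0,0,0]],[[-0.03,0,0],[0,0,0]],[[-0.05,0,0],[0,0,0]],[[-0.07,0,0],[0,0,0]],[[-0.08,-0.002,0.01],[0,0,0]],[[-0.08,-0.009,0.04],[0,0,0]],[[-0.08,-0.018,0.08],[0,0,0]],[[-0.08,-0.027,0.12],[0,0,0]],[[-0.08,-0.037,0.16],[0,0,0]]]'| grep -v rot
python3 -m jog '[[[0,-0.009,0.04],[0,0,0]],[[0,-0.018,0.08],[0,0,0]],[[0,-0.028,0.12],[0,0,0]],[[0,-0.035,0.15],[0,0,0]],[[0,-0.0393,0.17],[0,0,0]],[[0,-0.0413,0.18],[0,0,0]],[[0,-0.0413,0.18],[0,0,0]],[[0,-0.0413,0.18],[0,0,0]],[[0,-0.0413,0.18],[0,0,0]]]'
python3 -m jog '[[[0.04,0,0],[0,0,0]],[[0.05,0,0],[0,0,0]],[[0.05,0,0],[0,0,0]],[[0.05,0,0],[0,0,0]]]'
python3 - <<'E'
from h import *
import pickle
p=env.camera_params('wrist');i=env.read_camera('wrist')
pickle.dump(p,open('pics/w3.pkl','wb'));s=env.get_state();print(s['time'],s['eef_pos'])
cv2.imwrite('pics/w3.png',cv2.resize(i[140:280,200:360,::-1],None,fx=4,fy=4,interpolation=cv2.INTER_NEAREST))
E
```

```text
time: 11.8
eef_pos: [558.8, -122.8, 217.5]
contact_force: [0.8, -0.4, -0.4]
width: 13.8
time: 12.7
eef_pos: [536.7, -303.2, 217.6]
eef_rot: [[-0.0, 0.995, 0.101], [0.001, 0.101, -0.995], [-1.0, -0.0, -0.001]]
contact_force: [0.8, -0.4, -0.3]
width: 13.6
time: 13.1
eef_pos: [536.9, -303.8, 168.2]
eef_rot: [[-0.0, 0.995, 0.101], [0.0, 0.101, -0.995], [-1.0, -0.0, -0.0]]
contact_force: [0.1, -0.8, 0.1]
width: 13.6
13.15 [ 537.40326584 -304.35039871  168.97686487]
```

View pics/w3.png

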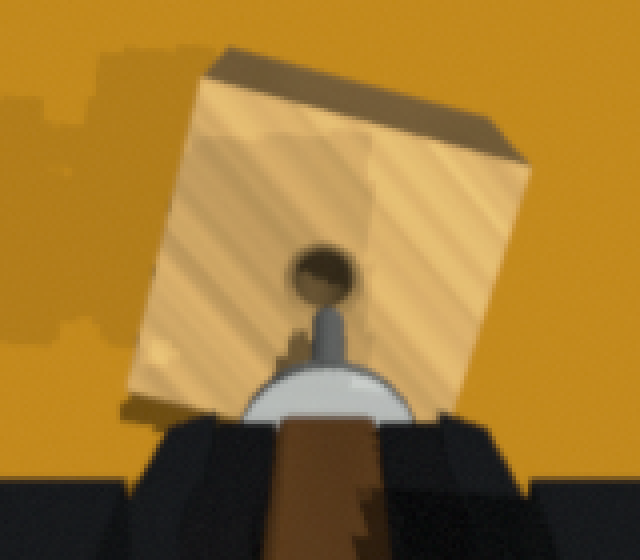

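The stand's hole is at crop (324,275) and the tip at (328,316), so a 0.8 mm shift along y is all it needs. Lowering with a force check.

```bash
python3 -m jog '[[[0,-0.0008,0],[0,0,0]],[[0.015,-0.0008,0],[0,0,0]],[[0.03,-0.0008,0],[0,0,0]],[[0.038,-0.0008,0],[0,0,0]],[[0.038,-0.0008,0],[0,0,0]]]'| grep -v rot
python3 -m jog '[[[0.015,0,0],[0,0,0]],[[0.03,0,0],[0,0,0]],[[0.04,0,0],[0,0,0]],[[0.044,0,0],[0,0,0]],[[0.044,0,0],[0,0,0]]]'| grep -v rot
python3 -m jog '[[[0.001,0,0],[0,0,0]],[[0.002,0,0],[0,0,0]],[[0.002,0,0],[0,0,0]]]'| grep -v rot
```

```text
time: 13.65
eef_pos: [534.1, -303.4, 126.7]
contact_force: [0.0, -0.1, -1.3]
width: 13.8
time: 14.15
eef_pos: [535.2, -304.0, 84.4]
contact_force: [0.3, -0.3, -1.4]
width: 13.6
time: 14.45
eef_pos: [536.2, -304.6, 84.2]
contact_force: [-0.2, -0.4, -1.1]
width: 14.1
```

```bash
python3 -m jog '[[[0.001,0,0],[0,0,0]],[[0.002,0,0],[0,0,0]],[[0.002,0,0],[0,0,0]]]'| grep -v rot
python3 -m jog '[[[0.0005,0,0],[0,0,0]],[[0.001,0,0],[0,0,0]],[[0.001,0,0],[0,0,0]]]'| grep -v rot
```

```text
time: 14.75
eef_pos: [536.0, -304.5, 81.9]
contact_force: [0.6, -0.3, -0.3]
width: 13.6
time: 15.05
eef_pos: [536.0, -304.6, 81.8]
contact_force: [-1.6, 0.9, 6.1]
width: 13.8
```

Seated: a 6 N reaction at z = 81.8, the same height as when I grasped it. Now I'll release and retreat.

```bash
python3 -m jog '[[[0,0,0],[0,0,0]],[[0,0,0],[0,0,0]],[[0,0,0],[0,0,0]],[[0,0,0],[0,0,0]],[[0,0,0],[0,0,0]],[[0,0,0],[0,0,0]]]' 0.3| grep -v rot
python3 -m jog '[[[-0.01,0,0],[0,0,0]],[[-0.04,0,0],[0,0,0]],[[-0.08,0,0],[0,0,0]],[[-0.12,0,0],[0,0,0]],[[-0.16,0,0],[0,0,0]],[[-0.19,0,0],[0,0,0]],[[-0.2,-0.04,0],[0,0,0]],[[-0.2,-0.08,0],[0,0,0]],[[-0.2,-0.1,0],[0,0,0]],[[-0.2,-0.1,0],[0,0,0]]]'| grep -v rot
python3 - <<'E'
from h import *
i=env.read_camera('side');j=env.read_camera('top');np.save('pics/t4.npy',j)
f=lambda i,x,y:cv2.resize(i[y:y+150,x:x+190,::-1],None,fx=2,fy=2)
cv2.imwrite('pics/end.png',np.vstack([np.hstack([f(i,120,160),f(i,240,120)]),np.hstack([f(j,30,110),f(j,270,150)])]))
E
```

```text
time: 15.65
eef_pos: [535.8, -304.4, 80.6]
contact_force: [-0.3, -0.0, 0.1]
width: 59.7
time: 16.65
eef_pos: [434.4, -314.6, 281.5]
contact_force: [0.1, 0.2, 0.0]
width: 61.9
```

View pics/end.png

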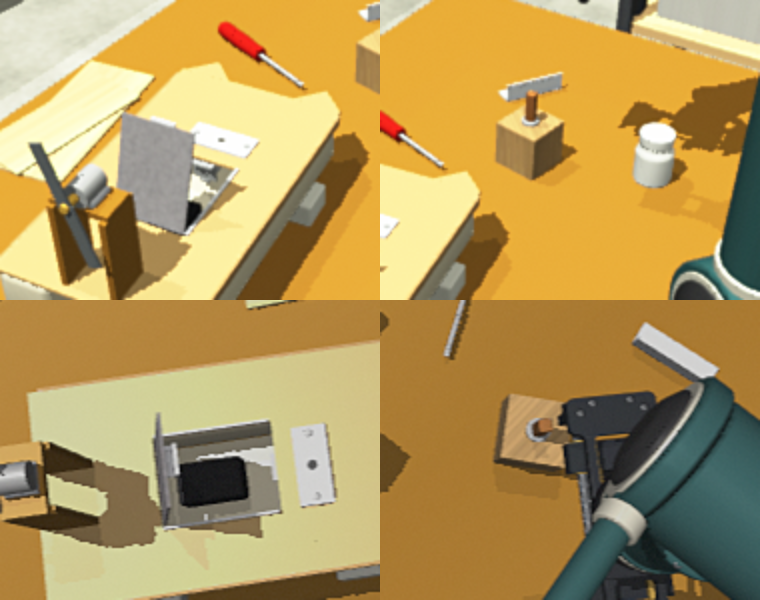

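The hatch is open, the rod stands upright with its collar on the stand at the same pixels as at the start, and the bystanders haven't moved. The arm is clear. Handing in.

```bash
python3 -c "
from rig import env
print(env.get_state()['contact_force']);print(env.sign_off())"
```

```text
[ 0.07974983  1.52961027 -0.00457471]
the job is handed in; nothing more can be done
None
```

The hatch is open and the rod is back in its stand; I handed the job in at about 17 s of the 64 s allowed.

- **Latch:** I lowered the rod through the hole in 2–5 mm steps. I felt the pad about 26 mm below the plate's top and pressed about 10 mm further. Force readings, taken at the end of each move, peaked at about 7 N upward (about 8 N in all). The hatch then sprang open.
- **Rod:** I felt it seat with a 6 N reaction at z = 81.8 mm, the same height at which I had grasped it.
- **Last pictures:** The hatch is standing open, and the rod is upright with its collar on the stand. The jar, screwdriver and bracket look unmoved, by eye only. The gripper is clear and the contact force was about 1.5 N, close to sensor noise.
- **Disagreements:** The camera views differed by 1–2 mm on the hole's position, and by about 4 mm on the handle top's height (the first two views gave 120.6 mm, the text implies 120). I used the closer wrist view for the final alignment, and no check failed.

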